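# Clamp a lute bridge blank in its drilling jig

### The arm

A 6-joint arm with a two-finger parallel gripper is mounted at the origin on the work surface. World frame = base frame: x ahead of the robot, y to its left, z up, the work surface at z = 0. Lengths are in mm, angles in rad, forces in N, time in s.
With the tool pointing down it reaches from about 350 to 800 mm from the base axis. Payload 7.3 kg.
Tool frame: the origin (TCP) lies midway between the tips of the shut fingers; the grasp point (between the pads) lies 19 mm behind it; x points along the fingers, z is the direction in which the jaws open and shut, and the axes are right-handed (so a half turn about x gives the same grasp; the last joint's range is limited). The gripper opens to 85 mm and grips with 20 to 120 N. Pads are 22 mm wide; open, the fingers measure 114 mm over their backs; the gripper's body (76 mm by 85 mm) begins 54 mm behind the grasp point. The pads swing forward as they close: fully open they stand 13 mm farther back than shut.
Start: joints at [-1.451, 0.342, 1.524, -0, 1.275, -0.146], TCP at [137.93, -506.577, 231.322] pointing down, gripper open.
Joint ranges: [-2.53, 2.53], [-0.77, 2.02], [0.04, 2.7], [-1, 4.14], [0.28, 2.66], [-3.11, 3.11]. Speed limits (rad/s): [2.57, 2.57, 3.14, 3.14, 3.14, 3.14].

### API

Orientations are given as a rotation vector (axis times angle).
In Python, from bench import manip gives the robot as it stands.
- The arm moves only by the shell command python3 -m creep 'ROWS' [OPENING] [FORCE]. ROWS is JSON, one flat list of numbers, 4 for each row, row after row: the shift along the tool's x, y, z scaled (see below), then the turn about the tool's x scaled (see below). A call has exactly 5 rows; each row is the pose to reach, as a shift and turn from the pose measured when the call began, along the tool's axes at that moment; what a row does not reach only later rows make up. The controller multiplies each number of a shift by 400 mm and each number of a turn by 45 degrees. A row lasts 1/10 s, in which the tool goes at most 50 mm and 8.59 degrees, less where a joint would pass 70% of its speed; a pose out of reach is approached as far as the arm can. A call with a number of a shift or a turn outside -1 to 1 is refused whole. A call with a gripper value outside its range is refused whole. OPENING is the closure, from -1 (fully open) to 1 (shut), set as the call begins (- or left out, the last holds). The fingers move at their own pace and stop on an object; FORCE is the grip in N (left out, the last holds). Time passes only in rows, so rows that repeat a pose let the fingers close, or fill a call up. It gives the time, the measured TCP pose, the force and the opening at its end, in the units of the state.
- manip.sense(): the state, without advancing time (a new reading comes with each control period).
- manip.snapshot(name): name is "side" or "top"; returns the picture (384x512x3 uint8, red, green, blue); there is no depth.
- manip.camera_params(name): a dict with "intrinsics" (3x3 intrinsics, pixels), "rvec" (rotation vector, rad) and "tvec" (3), from world to camera coordinates, as OpenCV has them. Camera axes: x right, y down, z forward; pixel columns grow to the right and rows downward; lengths in mm; the calibration is good to about 2 mm. A picture is of the moment at which its call begins. camera_params takes no time and is no camera call.
- manip.finish_job(): hands the job in, once; it reports no verdict.
The state is a dict: "clock": time; "qpos": joint angles; "dq": joint speeds; "tau": joint torques, N m; "ee_pos": TCP position; "eef_rot": TCP orientation; "contact_force": force on the tool from outside, world axes, zero at the start; "moment": the same for the moment, N m; "gripper_width": finger opening in mm.
Only numpy, scipy, OpenCV 4.12 (cv2) and the standard library are available. Lean on these libraries where they do the work, as an engineer would, in place of code of your own. Each camera call takes 0.05 s, during which the arm holds its last target.

### The job

Clamp the dark wooden bridge blank in the drilling jig by pushing alone, with the fingers; nothing needs gripping and nothing is lifted. With the red lever still up, push the steel clamp strap round with the side of a finger until it rests against its stop pin, so that the cam at its end stands over the blank; then push the red cam lever fully down with a fingertip so that the cam holds the blank, and move away. Leave the blank in its channel and the other things on the bench where they are.

Things in the scene. Friction and masses are not known exactly. Their poses are not given: they have to be found in the camera images.
- jig: The drilling jig, screwed to the bench: pale plywood board 170 (x) by 240 (y) by 18 mm high. Origin: centre of its underside; x points from the clamp's stud to the blank and on towards the robot's side, z up. All heights given here are above the bench.
- stud (a point): Top of the clamp's stud, height 70 mm, at x -58, y 0 mm of the jig; its nut is 20 mm in diameter, the post below 32 mm. The strap turns about the vertical line through it. Fixed.
- strap (a joint): Swing of the strap about the stud, rad, counter-clockwise from above positive. 0: against the stop pin, pointing along the jig's +x across the blank; 1.57: along the jig's +y. Starts parked between 0.85 and 1.5. It takes about 1 N at 50 mm from the stud and stays where it is left.
- cam_pin (a point): Centre of the lever's level cross pin in the strap's forked end, 95 mm from the stud axis; height 45 mm. The strap is a steel bar 26 mm wide and 12 mm thick, from height 39 to 51 mm, its fork ending 108 mm from the stud axis; spring washers let it rise 2 mm when the cam presses on the blank.
- stop_pin (a point): Top centre of the strap's steel stop pin, 8 mm diameter, height 51 mm, at x -13, y -17 mm of the jig. Fixed.
- lever (a joint): Angle of the red cam lever above the horizontal, rad. 0: fully down at its stop, level, pointing on outwards along the strap, away from the stud; 1.5: nearly upright. Starts between 1.25 and 1.45. It turns in the strap's vertical plane about the cam pin, takes about 3 to 6 N at the handle and stays where it is left; when down, the cam presses on the blank with some 14 N.
- lever_end (a point): Middle of the lever's free end, 87 mm from the cam pin. The red handle (20 mm wide, 12 thick) is its last 52 mm; a steel arm (12 wide, 9 thick) joins it to the cam. It is pushed on its upper face, the one towards the stud when upright, outwards and down.
- channel (a point): Middle of the blank's channel, on the board's top (height 18 mm), at x +37, y 0 mm of the jig. The channel runs along the jig's y, 18 mm wide and 152 long, between a brass drill-guide bar (10 mm wide, stud side), a wooden fence (12 mm) and two end stops, all with tops at height 26 mm.
- blank: The bridge blank: a loose dark wooden bar 16 (x) by 148 (y) by 10 mm high, lying in the jig's channel along the jig's y. Origin: centre of its underside, height 18 mm.
- cam: The white plastic cam fixed to the lever, an off-centre disc of 12 mm radius and 13 mm width in the strap's fork; origin on the cam pin. With the lever up its lowest point is 2 to 4 mm above the blank's top; pushing the lever down turns it onto the blank.
- jar: Bystander: a closed amber jar, 52 mm diameter, 70 mm high; origin at the centre of its underside.
- plane: Bystander: a small brass finger plane, 66 by 24 mm, 25 mm high; origin at the centre of its underside.
- tape: Bystander: a roll of yellow tape lying flat, 76 mm diameter, 24 mm high; origin at the centre of its underside.
- gimlet: Bystander: a gimlet with a wooden handle lying on the bench, 150 mm long; origin below its middle.
There are look-alikes about, which are no part of the job. Of the things shaped like the blank, the wooden one is meant.

How it is judged (in metres and radians):
On the way, in this order (a step that is already met when the one before it is completed fails the run):
1. the strap rests at its stop over the blank, the lever still up (value of joint strap below 0.07 rad and value of joint lever above 0.9 rad), for 0.2 s.
2. the cam lever is pushed down with the strap at its stop (value of joint lever below 0.12 rad and value of joint strap below 0.1 rad), for 0.2 s.
At the end, for the whole second after the job is handed in: The strap is within 0.1 rad of its stop, the lever within 0.12 rad of fully down, the cam presses on the blank with more than 8 N, and the blank lies still in its channel, within 8 mm of where it began (all of step 2 and contact force between cam and blank above 8 N and distance of blank from where it was at the start of the episode below 0.008 m and linear speed of blank below 0.02 m/s); the robot touches nothing.
It fails at once if the blank is lifted or pushed out of its place (more than 8 mm) (distance of blank from where it was at the start of the episode above 0.008 m).
It fails at once if the lever is pushed down before the strap is over the blank (value of joint lever below 0.7 rad and value of joint strap above 0.2 rad).
It fails at once if a bystander is moved more than 15 mm or lifted (distance of any of jar, plane, tape, gimlet from where it was at the start of the episode above 0.015 m).
It fails at once if the arm or the gripper's body, not the fingers, pushes on the jig or its clamp (contact force between the arm and jig above 5 N).
It also fails if it takes over 48 s, if anything falls off the work surface, if the arm or the gripper's body presses on something with over 40 N, if the wrist force passes 120 N, or if a joint passes its speed limit or range.

## Working session

There is one attempt and no reset: what is moved stays moved. The work goes in short steps, Python scripts to look and compute and a shell command to move; the robot and the scene stay as the last step left them, time stands still between calls to the robot, and variables do not carry over. Pictures are saved under pics/ and viewed, and the job is handed in when it is done.

```bash
mkdir -p pics; ls
python3 - <<'E'
from bench import manip
import cv2
print(manip.sense())
for n in("side","top"):
    im=manip.snapshot(n); cv2.imwrite(f"pics/{n}0.png",im[:,:,::-1]); print(n,manip.camera_params(n))
E
```

```text
pics
{'clock': 0.0, 'qpos': array([-1.45102395e+00,  3.42727693e-01,  1.52503154e+00,  9.44304147e-06,
        1.27534549e+00, -1.45992717e-01]), 'dq': array([ 8.59716784e-04,  3.55290621e-06, -1.20365726e-03,  1.17647149e-03,
       -1.13303211e-03,  7.41779537e-04]), 'tau': array([-2.64379776e-05, -4.33675432e+01, -2.46012622e+01, -9.27284873e-05,
        7.79303868e-03,  1.80514070e-05]), 'ee_pos': array([ 137.87076166, -506.16887589,  230.61828836]), 'eef_rot': array([ 1.01228753,  1.32435135, -1.0104729 ]), 'contact_force': array([-0.15934575,  0.42324941, -0.67959043]), 'moment': array([-0.01957156, -0.00309624,  0.05269782]), 'gripper_width': 85.27067261983866}
side {'intrinsics': array([[381.37954491,   0.        , 249.85271836],
       [  0.        , 381.37954491, 192.54611146],
       [  0.        ,   0.        ,   1.        ]]), 'rvec': array([ 2.27585974, -0.63076096,  0.27740342]), 'tvec': array([-457.73208615,  272.19748985,  672.51816583])}
top {'intrinsics': array([[391.17579399,   0.        , 253.68291241],
       [  0.        , 391.17579399, 183.57615206],
       [  0.        ,   0.        ,   1.        ]]), 'rvec': array([ 2.18016293, -2.19719262,  0.0655311 ]), 'tvec': array([ 30.41952223, 545.86879722, 920.15797257])}
```

View pics/side0.png

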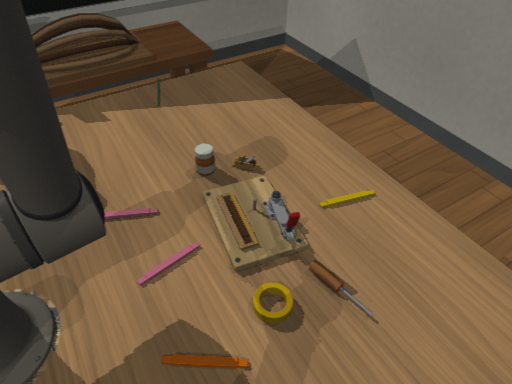

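View pics/top0.png

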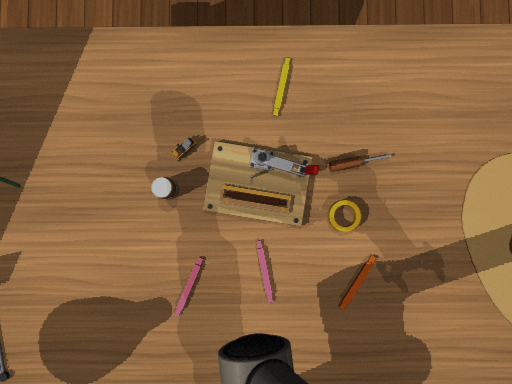

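```bash
cat > h.py <<'E'
import numpy as np,cv2
from bench import manip
def cam(n):
    p=manip.camera_params(n); return np.array(p["intrinsics"]),np.array(p["rvec"]),np.array(p["tvec"])
def proj(n,P):
    K,r,t=cam(n); return cv2.projectPoints(np.array(P,float).reshape(-1,3),r,t,K,None)[0].reshape(-1,2)
def back(n,uv,z):
    K,r,t=cam(n);R=cv2.Rodrigues(r)[0];c=-R.T@t
    d=R.T@np.linalg.inv(K)@np.array([uv[0],uv[1],1.]);return c+d*(z-c[2])/d[2]
def crop(im,x0,y0,x1,y1,s,name):
    cv2.imwrite("pics/"+name,cv2.resize(im[y0:y1,x0:x1],None,fx=s,fy=s,interpolation=cv2.INTER_CUBIC))
E
python3 - <<'E'
from h import *
t=cv2.imread("pics/top0.png");s=cv2.imread("pics/side0.png")
crop(t,190,125,340,235,5,"tc0.png");crop(s,190,165,330,275,5,"sc0.png")
print(proj("top",[[0,0,0],[500,0,0],[500,-200,0],[138,-506,230]]))
print(back("top",(260,185),18))
E
```

```text
[[266.6148014  415.63484909]
 [264.60889076 202.84241269]
 [346.89271912 202.20531705]
 [553.31501269 402.03331399]]
[542.49562518  11.08159195  18.        ]
```

View pics/tc0.png

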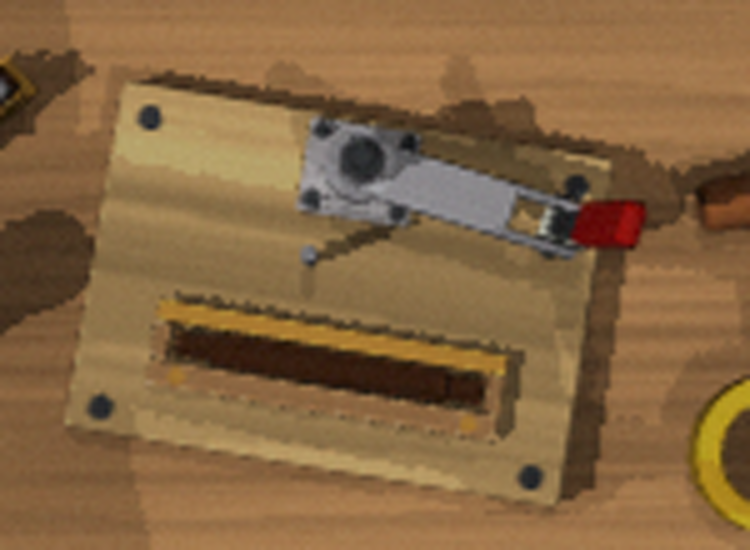

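View pics/sc0.png

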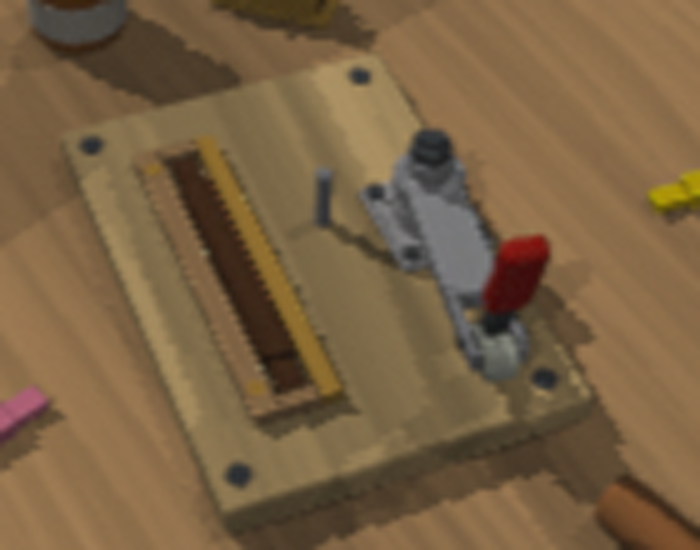

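```bash
cat > fit.py <<'E'
from h import *
from scipy.optimize import least_squares
f=lambda p,o:((np.array(p)+.5)/5-.5+np.array(o))
T=[f(p,(190,125)) for p in [(127,83),(610,158),(558,503),(67,428),(362,158),(310,254)]]
S=[f(p,(190,165)) for p in [(375,57),(592,390),(228,515),(65,138),(432,138),(323,172)]]
J=np.array([[-85,-120,18],[-85,120,18],[85,120,18],[85,-120,18],[-58,0,70],[-13,-17,51.]])
def w(p,J):
    c,s=np.cos(p[2]),np.sin(p[2]);J=np.atleast_2d(J)
    return np.c_[p[0]+c*J[:,0]-s*J[:,1],p[1]+s*J[:,0]+c*J[:,1],J[:,2]]
def e(n):
    def r(p):
        W=w(p,J);o=[]
        if 't' in n:o.append(proj("top",W)-T)
        if 's' in n:o.append(proj("side",W)-S)
        return np.concatenate(o).ravel()
    return r
if __name__=="__main__":
    for n in("t","s","ts"):
        q=least_squares(e(n),[540,0,3.0],x_scale=[1,1,.01]);print(n,q.x.round(3));print(q.fun.reshape(-1,2).round(1).tolist())
    p=q.x
    for nm,pt in dict(stud=(-58,0,70),stop=(-13,-17,51),chan=(37,0,26)).items(): print(nm,w(p,pt).round(1))
    # strap angle : fork end centre at z51
    for n,uv,o in(("top",(567,228),(190,125)),):
        print(n, back(n,f(uv,o),51))
    st=w(p,(-58,0,0))[0]
    for a in(0.9,1.1,1.3,1.5,0):
        ap=p[2]+a; P=st+[95*np.cos(ap),95*np.sin(ap),45]
        print(a,P.round(1),((proj("top",P)-[190,125]+.5)*5-.5).round(),((proj("side",P)-[190,165]+.5)*5-.5).round())
        for L in (1.25,1.45):
            r=95+87*np.cos(L);E=st+[r*np.cos(ap),r*np.sin(ap),45+87*np.sin(L)]
            print('  lev',L,E.round(1),((proj("top",E)-[190,125]+.5)*5-.5).round(),((proj("side",E)-[190,165]+.5)*5-.5).round())
E
python3 fit.py
```

```text
t [547.427  16.479   2.978]
[[-1.0, -0.7], [0.9, -0.4], [0.9, 0.9], [-0.5, 0.1], [-0.1, 0.1], [-0.2, -0.0]]
s [550.164  16.998   2.978]
[[0.2, -1.7], [1.2, 0.8], [-0.1, 0.1], [-1.5, -1.1], [-0.1, 0.8], [0.2, 0.1]]
ts [548.701  16.513   2.978]
[[-1.0, -1.2], [0.9, -0.9], [0.9, 0.3], [-0.5, -0.4], [-0.2, -0.5], [-0.2, -0.6], [-0.2, -1.4], [0.8, 1.2], [-0.6, 0.6], [-2.0, -0.8], [-0.5, 1.2], [-0.3, 0.5]]
stud [[605.9   7.1  70. ]]
stop [[564.3  31.2  51. ]]
chan [[512.2  22.5  26. ]]
top [574.07269666 -88.20141834  51.        ]
0.9 [535.6 -56.7  45. ] [[499. 312.]] [[372. 336.]]
  lev 1.25 [515.3 -75.2 127.6] [[561. 350.]] [[361. 250.]]
  lev 1.45 [527.8 -63.8 131.4] [[534. 320.]] [[373. 213.]]
1.1 [549.7 -69.4  45. ] [[526. 282.]] [[417. 343.]]
  lev 1.25 [533.4 -91.6 127.6] [[599. 306.]] [[425. 260.]]
  lev 1.45 [543.5 -77.9 131.4] [[567. 282.]] [[427. 221.]]
1.3 [566.  -79.1  45. ] [[546. 247.]] [[462. 343.]]
  lev 1.25 [ 554.5 -104.   127.6] [[627. 256.]] [[489. 260.]]
  lev 1.45 [561.6 -88.6 131.4] [[592. 239.]] [[481. 221.]]
1.5 [583.9 -85.3  45. ] [[559. 208.]] [[505. 336.]]
  lev 1.25 [ 577.6 -112.   127.6] [[645. 202.]] [[550. 250.]]
  lev 1.45 [581.5 -95.5 131.4] [[608. 192.]] [[534. 213.]]
0 [512.2  22.5  45. ] [[329. 364.]] [[232. 238.]]
  lev 1.25 [485.1  27.  127.6] [[319. 423.]] [[166. 120.]]
  lev 1.45 [501.8  24.2 131.4] [[325. 383.]] [[204. 103.]]
```

Run:
```python
from h import *
s=manip.sense();R=cv2.Rodrigues(s["eef_rot"])[0];print(R.round(3))
d=np.array([630,-55,215])-s["ee_pos"];print(R.T@d/400)
```

```text
[[-0.     0.965  0.263]
 [ 0.001  0.263 -0.965]
 [-1.     0.    -0.001]]
[ 0.04059824  1.48336664 -0.76510332]
```

```bash
python3 -m creep '[0.02,0.1,-0.05,0.15, 0.04,0.21,-0.11,0.3, 0.04,0.32,-0.165,0.45, 0.04,0.43,-0.22,0.55, 0.04,0.54,-0.28,0.55]' 1 40
python3 - <<'E'
from h import *
s=manip.sense();R=cv2.Rodrigues(s["eef_rot"])[0];print(R.round(3))
d=np.array([635,-55,215])-s["ee_pos"];print(R.T@d/400)
E
```

```text
clock: 0.6
ee_pos: [317.8, -339.9, 214.6]
eef_rot: [1.334, 1.126, -1.332]
contact_force: [1.7, -0.6, 1.1]
gripper_width: 12.3
[[-0.     0.986 -0.168]
 [ 0.002 -0.168 -0.986]
 [-1.    -0.001 -0.002]]
[ 2.73535585e-05  6.61818412e-01 -8.35533880e-01]
```

```bash
python3 -m creep '[0,0.075,-0.094,0, 0,0.15,-0.188,0, 0,0.225,-0.282,0, 0,0.3,-0.376,0, 0,0.375,-0.47,0]'
python3 - <<'E'
from h import *
s=manip.sense();R=cv2.Rodrigues(s["eef_rot"])[0];print(R.round(3))
d=np.array([635,-55,215])-s["ee_pos"];print(R.T@d/400)
E
```

```text
clock: 1.1
ee_pos: [498.4, -178.1, 214.6]
eef_rot: [1.333, 1.127, -1.332]
contact_force: [-0.8, -0.9, 0.7]
gripper_width: -0.5
[[-0.001  0.986 -0.168]
 [ 0.002 -0.168 -0.986]
 [-1.    -0.001 -0.002]]
[-0.00062059  0.28489816 -0.36075692]
```

```bash
python3 -m creep '[0,0.075,-0.094,0, 0,0.15,-0.188,0, 0,0.225,-0.282,0, 0,0.285,-0.361,0, 0,0.285,-0.361,0]'
python3 - <<'E'
from h import *
from fit import *
s=manip.sense();R=cv2.Rodrigues(s["eef_rot"])[0];print(s["ee_pos"],R.round(3))
a=manip.snapshot("top")[:,:,::-1];b=manip.snapshot("side")[:,:,::-1]
print(proj("top",s["ee_pos"]),proj("side",s["ee_pos"]))
crop(a,190,85,350,235,4,"t1.png");crop(b,190,105,350,275,4,"s1.png")
E
```

```text
clock: 1.6
ee_pos: [637.3, -50.8, 213.2]
eef_rot: [1.331, 1.13, -1.329]
contact_force: [0.1, -0.5, -0.5]
gripper_width: 0.1
[637.32201205 -50.81952741 213.24604679] [[-0.001  0.987 -0.163]
 [ 0.003 -0.163 -0.987]
 [-1.    -0.002 -0.003]]
[[293.37582425 129.18077174]] [[310.09103425 152.41834094]]
```

View pics/s1.png

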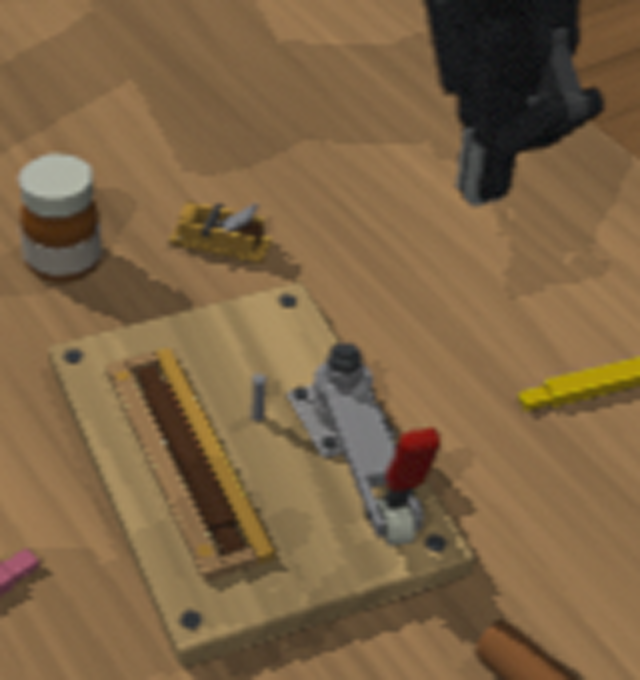

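View pics/t1.png

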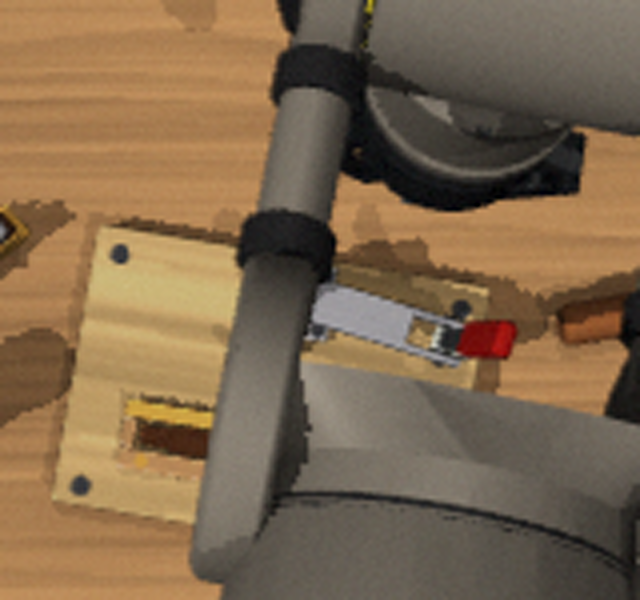

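```bash
python3 -m creep '[0.06,-0.028,0.015,0, 0.16,-0.028,0.015,0, 0.26,-0.028,0.015,0, 0.36,-0.028,0.015,0, 0.43,-0.028,0.015,0]'
python3 - <<'E'
from h import *
from fit import *
s=manip.sense();print(s["ee_pos"],s["contact_force"])
b=manip.snapshot("side")[:,:,::-1]
crop(b,190,105,350,275,4,"s2.png")
p=np.array([548.7,16.5,2.978])
R=cv2.Rodrigues(s["eef_rot"])[0];st=w(p,(-58,0,0))[0,:2];r=52
for hz in(13,):
  for a in (1.4,1.2,1.0,.8,.6,.4,.3,.2,.1,.05,0):
    u=np.array([np.cos(p[2]+a),np.sin(p[2]+a)]);n=np.array([-u[1],u[0]])
    sup=11*abs(n@R[:2,1])+hz*abs(n@R[:2,2])
    P=st+r*u+(13+sup)*n;d=np.r_[P,40]-s["ee_pos"];print(a,P.round(1),(R.T@d/400).round(4))
E
```

```text
clock: 2.2
ee_pos: [620.2, -59.0, 39.1]
eef_rot: [1.331, 1.131, -1.337]
contact_force: [-0.1, -0.3, 0.5]
gripper_width: -0.1
[620.17743379 -58.9547599   39.14796833] [-0.08309859 -0.30019166  0.50999149]
1.4 [613.4 -50.6] [-0.002  -0.0202 -0.0178]
1.2 [603.5 -51.9] [-0.0018 -0.0441 -0.0103]
1.0 [592.8 -51.1] [-0.0017 -0.0708 -0.0077]
0.8 [581.9 -47.9] [-0.0015 -0.099  -0.0111]
0.6 [571.5 -42.1] [-0.0013 -0.1272 -0.0212]
0.4 [562.2 -33.6] [-0.0011 -0.1535 -0.0382]
0.3 [558.3 -28.5] [-0.001  -0.1653 -0.0492]
0.2 [555.  -22.8] [-0.0009 -0.1759 -0.0617]
0.1 [552.3 -16.7] [-0.0008 -0.185  -0.0757]
0.05 [551.2 -13.5] [-0.0008 -0.189  -0.0831]
0 [550.4 -10.2] [-0.0007 -0.1925 -0.0909]
```

View pics/s2.png

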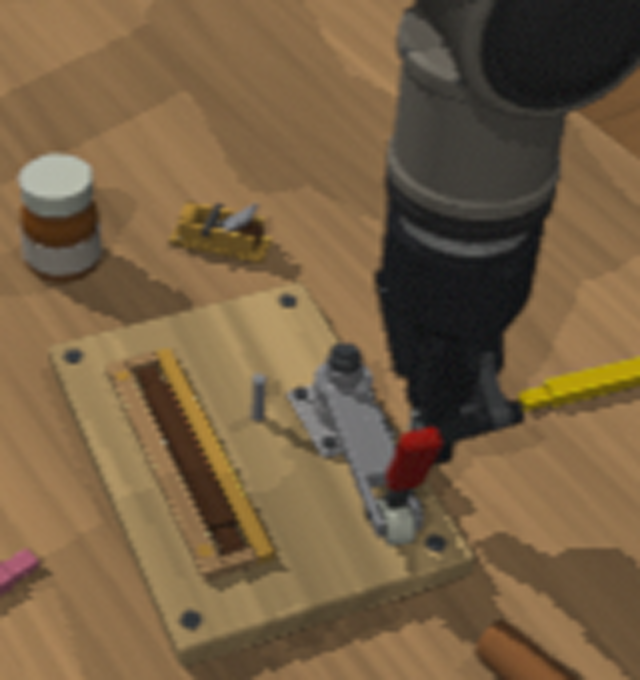

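```bash
cat > plan.py <<'E'
from fit import *
s=manip.sense();print(s["ee_pos"],s["contact_force"])
p=np.array([548.7,16.5,2.978])
R=cv2.Rodrigues(s["eef_rot"])[0];st=w(p,(-58,0,0))[0,:2]
import sys
hz=float(sys.argv[1])
for a,r,t in eval(sys.argv[2]):
    th=np.radians(45*t);Rz=R@cv2.Rodrigues(np.array([th,0,0]))[0]
    u=np.array([np.cos(p[2]+a),np.sin(p[2]+a)]);n=np.array([-u[1],u[0]])
    sup=11*abs(n@Rz[:2,1])+hz*abs(n@Rz[:2,2])
    P=st+r*u+(13+sup)*n;d=np.r_[P,40]-s["ee_pos"];print(a,r,t,P.round(1),(R.T@d/400).round(4))
E
python3 plan.py 13 '[(1.45,56,.2),(1.4,56,.2),(1.3,56,.2),(1.2,55,.1),(1.1,53,0),(1.0,51,0)]'
```

```text
[617.81808941 -58.45510085  34.94925201] [-2.26924806  1.25461012 -3.19655039]
1.45 56 0.2 [613.8 -53.6] [-0.0124 -0.0122 -0.0103]
1.4 56 0.2 [610.3 -53.8] [-0.0123 -0.0206 -0.0084]
1.3 56 0.2 [605.3 -54.4] [-0.0122 -0.0326 -0.0047]
1.2 55 0.1 [601.3 -54.1] [-0.0121 -0.0426 -0.0037]
1.1 53 0 [597.6 -52.6] [-0.0119 -0.0524 -0.0059]
1.0 51 0 [593.5 -50.4] [-0.0118 -0.0636 -0.0096]
```

```bash
python3 -m creep '[-0.012,0,-0.01,0.1, -0.012,-0.012,-0.01,0.2, -0.012,-0.021,-0.008,0.2, -0.012,-0.033,-0.005,0.2, -0.012,-0.043,-0.004,0.1]'
python3 plan.py 13 '[(1.2,55,0),(1.1,53,0),(1.0,51,0),(.9,49,0),(.8,47,0),(.7,46,0),(.6,46,0)]'
python3 - <<'E'
from h import *
b=manip.snapshot("side")[:,:,::-1]
crop(b,190,105,350,275,4,"s3.png")
E
```

```text
clock: 2.75
ee_pos: [601.2, -54.7, 41.0]
eef_rot: [1.384, 1.093, -1.396]
contact_force: [1.2, -0.8, 0.5]
gripper_width: -0.2
[601.18859983 -54.70607976  40.97385939] [ 1.24474951 -0.82497827  0.52215627]
1.2 55 0 [601.4 -54.2] [ 0.0024  0.0001 -0.0014]
1.1 53 0 [597.2 -52.3] [ 0.0026 -0.0112 -0.0034]
1.0 51 0 [593.1 -50.1] [ 0.0027 -0.0223 -0.0063]
0.9 49 0 [589.3 -47.6] [ 0.0028 -0.033  -0.01  ]
0.8 47 0 [585.8 -44.8] [ 0.003  -0.0433 -0.0147]
0.7 46 0 [581.7 -42.2] [ 0.0031 -0.0548 -0.0184]
0.6 46 0 [576.9 -39.6] [ 0.0032 -0.068  -0.0219]
```

View pics/s3.png

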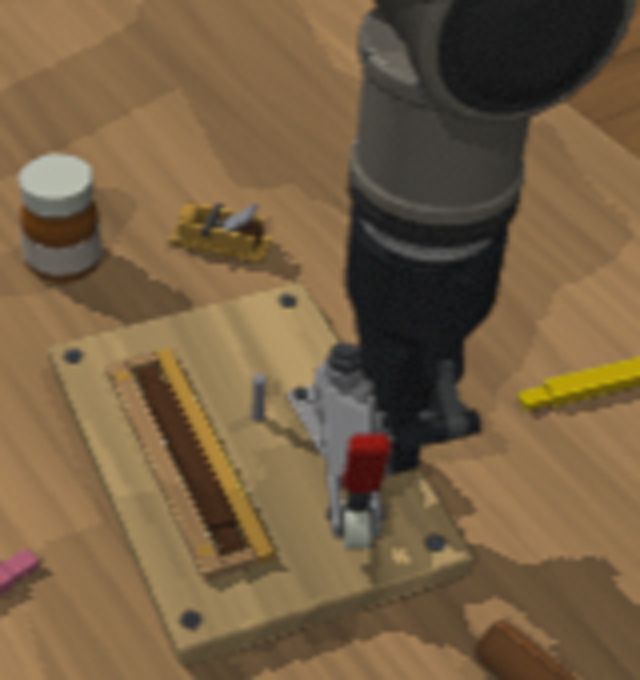

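```bash
python3 -m creep '[0.003,-0.011,-0.003,0, 0.003,-0.022,-0.006,0, 0.003,-0.033,-0.01,0, 0.003,-0.043,-0.015,0, 0.003,-0.055,-0.018,0]'
python3 plan.py 13 '[(.7,46,0),(.6,46,0),(.5,46,0),(.4,46,-.05),(.3,46,-.1),(.2,46,-.15),(.1,46,-.15)]'
python3 - <<'E'
from h import *
b=manip.snapshot("side")[:,:,::-1]
crop(b,190,105,350,275,4,"s4.png")
E
```

```text
clock: 3.3
ee_pos: [580.6, -42.0, 39.9]
eef_rot: [1.379, 1.097, -1.392]
contact_force: [1.7, -1.6, 0.5]
gripper_width: 0.2
[580.55518465 -42.02678275  39.93554167] [ 1.73768403 -1.59612243  0.48888263]
0.7 46 0 [581.7 -42.2] [-0.0002  0.0029 -0.0002]
0.6 46 0 [576.9 -39.6] [-0.     -0.0103 -0.0037]
0.5 46 0 [572.4 -36.3] [ 0.0001 -0.0232 -0.0089]
0.4 46 -0.05 [568.1 -32.3] [ 0.0003 -0.036  -0.0161]
0.3 46 -0.1 [564.2 -27.6] [ 0.0005 -0.0482 -0.0254]
0.2 46 -0.15 [561.  -22.2] [ 0.0006 -0.0594 -0.0366]
0.1 46 -0.15 [558.3 -16.6] [ 0.0008 -0.0691 -0.0486]
```

View pics/s4.png

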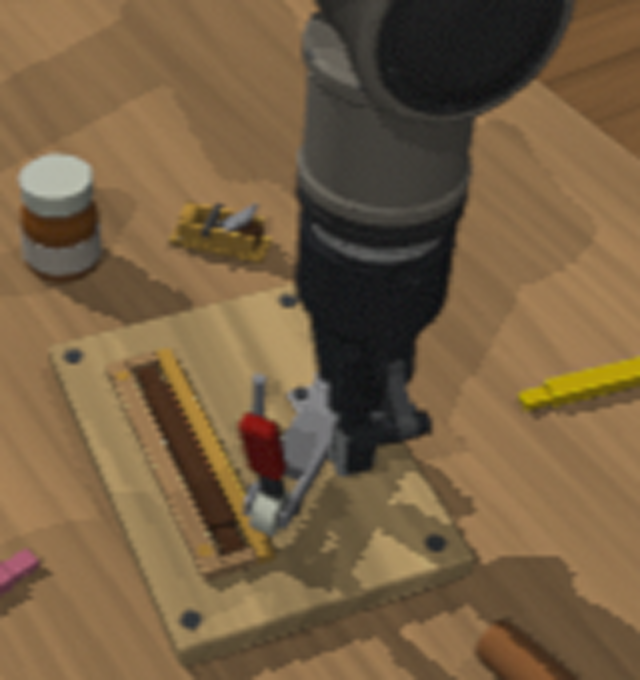

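```bash
python3 -m creep '[0,-0.01,-0.004,0, 0,-0.023,-0.009,0, 0,-0.036,-0.016,-0.05, 0,-0.048,-0.025,-0.1, 0,-0.059,-0.037,-0.15]'
python3 plan.py 13 '[(.2,46,0),(.15,46,0),(.1,46,0),(.05,46,0),(0,46,0),(-.05,46,0)]'
python3 - <<'E'
from h import *
b=manip.snapshot("side")[:,:,::-1]
crop(b,190,105,350,275,4,"s5.png")
E
```

```text
clock: 3.85
ee_pos: [559.9, -21.2, 40.2]
eef_rot: [1.293, 1.163, -1.306]
contact_force: [1.0, -0.7, 0.4]
gripper_width: -0.0
[559.91308619 -21.17570519  40.19062599] [ 0.97705711 -0.68332488  0.42892905]
0.2 46 0 [561.  -22.2] [0.0004 0.0029 0.0021]
0.15 46 0 [559.6 -19.4] [ 0.0005 -0.0014 -0.0043]
0.1 46 0 [558.3 -16.6] [ 0.0006 -0.0053 -0.011 ]
0.05 46 0 [557.3 -13.6] [ 0.0006 -0.0088 -0.0179]
0 46 0 [556.2 -11.6] [ 0.0007 -0.012  -0.0227]
-0.05 46 0 [555.3  -9.6] [ 0.0008 -0.015  -0.0275]
```

View pics/s5.png

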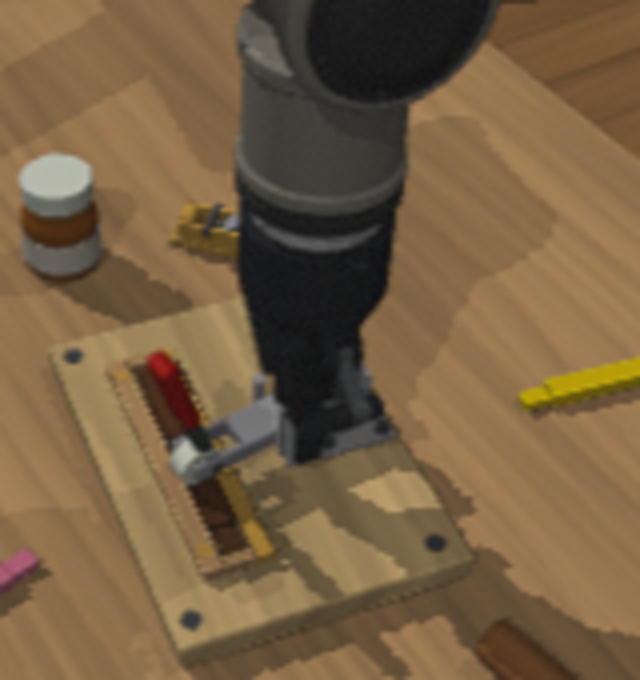

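```bash
python3 -m creep '[0,-0.005,-0.01,0, 0,-0.009,-0.018,0, 0,-0.012,-0.023,0, 0,-0.013,-0.027,0, 0,-0.013,-0.03,0]'
python3 plan.py 13 '[(0,46,0)]'
python3 - <<'E'
from h import *
b=manip.snapshot("side")[:,:,::-1]
crop(b,190,105,350,275,4,"s6.png")
E
```

```text
clock: 4.4
ee_pos: [555.4, -9.0, 40.2]
eef_rot: [1.29, 1.164, -1.306]
contact_force: [-0.7, -11.0, 0.2]
gripper_width: 0.1
[555.42032828  -8.9851364   40.19380113] [ -0.74901015 -10.96258814   0.20630749]
0 46 0 [556.2 -11.6] [0.0004 0.0028 0.0062]
```

View pics/s6.png

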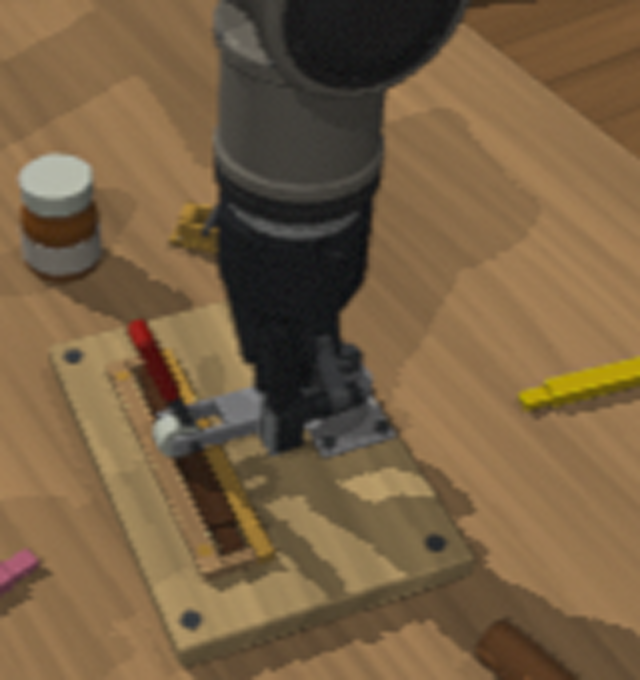

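```bash
python3 -m creep '[0,0,0.03,0, -0.03,0,0.06,0, -0.13,0,0.06,0, -0.23,0,0.06,0, -0.3,0,0.06,0]'
python3 - <<'E'
from h import *
a=manip.snapshot("top")[:,:,::-1];b=manip.snapshot("side")[:,:,::-1]
crop(b,190,105,350,275,4,"s7.png");crop(a,190,85,350,235,4,"t7.png")
s=manip.sense();R=cv2.Rodrigues(s["eef_rot"])[0];print(R.round(3),s["contact_force"])
for P in((521,21.1,160),(521,21.1,114)):print(R.T@(np.array(P)-s["ee_pos"])/400)
E
```

```text
clock: 4.95
ee_pos: [554.9, -34.1, 163.6]
eef_rot: [1.292, 1.161, -1.304]
contact_force: [0.1, 0.2, -0.2]
gripper_width: -0.2
[[-0.006  0.993 -0.118]
 [ 0.001 -0.118 -0.993]
 [-1.    -0.006 -0.   ]] [ 0.72175356  0.2067725  -0.8891796 ]
[ 0.0142232  -0.10475091 -0.1271558 ]
[ 0.1292211  -0.10405742 -0.12712316]
```

View pics/s7.png

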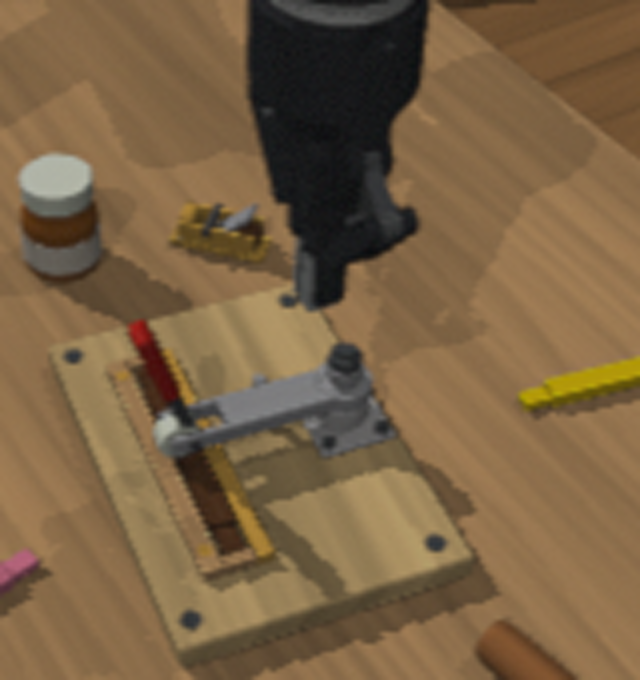

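View pics/t7.png

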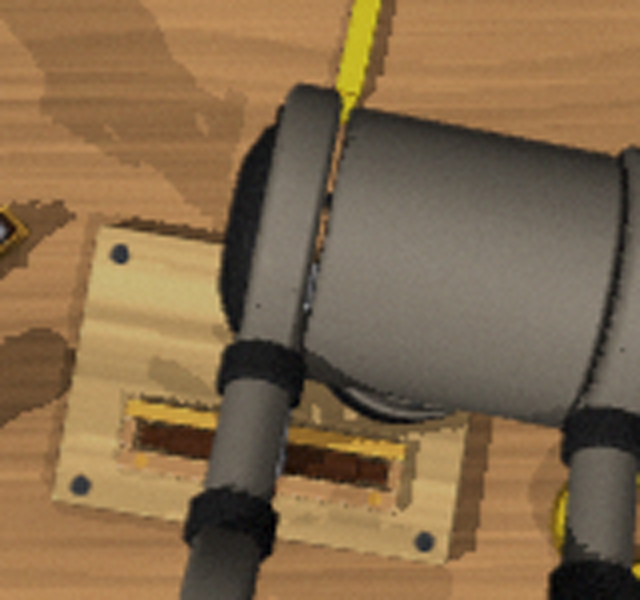

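```bash
python3 -m creep '[0,-0.04,-0.06,0.05, 0,-0.104,-0.127,0.05, 0.02,-0.104,-0.127,0.05, 0.09,-0.104,-0.127,0.05, 0.125,-0.104,-0.127,0.05]'
cat > lev.py <<'E'
from fit import *
import sys
s=manip.sense();print(s["ee_pos"].round(1),s["contact_force"].round(1))
R=cv2.Rodrigues(s["eef_rot"])[0]
p=np.array([548.7,16.5,2.978]);st=w(p,(-58,0,0))[0,:2];u=np.array([np.cos(p[2]),np.sin(p[2])])
v=s["ee_pos"][:2]-st;print("r,lat",v@u,u[0]*v[1]-u[1]*v[0])
h,d=11,72
for L,ex in eval(sys.argv[1]):
    r=95+d*np.cos(L)-6*np.sin(L)-h; z=45+d*np.sin(L)+6*np.cos(L)-ex
    print(L,round(r,1),round(z,1),(R.T@(np.r_[st+r*u,z]-s["ee_pos"])/400).round(4))
E
python3 lev.py '[(1.4,0),(1.3,0),(1.2,0),(1.1,0),(1,0),(.9,0),(.8,0),(.7,0)]'
python3 - <<'E'
from h import *
b=manip.snapshot("side")[:,:,::-1]
crop(b,190,105,350,275,4,"s8.png")
E
```

```text
clock: 5.55
ee_pos: [520.0, 20.7, 113.9]
eef_rot: [1.321, 1.137, -1.33]
contact_force: [-0.7, -0.6, 0.2]
gripper_width: -0.1
[520.   20.7 113.9] [-0.7 -0.6  0.2]
r,lat 86.96236252751032 0.5734645717137905
1.4 90.3 117.0 [-0.0076 -0.0085 -0.0015]
1.3 97.5 116.0 [-0.0049 -0.0263 -0.0016]
1.2 104.5 114.3 [-0.0005 -0.0438 -0.0017]
1.1 111.3 111.9 [ 0.0056 -0.0608 -0.0018]
1 117.9 108.8 [ 0.0134 -0.0771 -0.0019]
0.9 124.1 105.1 [ 0.0227 -0.0925 -0.002 ]
0.8 129.9 100.8 [ 0.0336 -0.107  -0.0021]
0.7 135.2 96.0 [ 0.0459 -0.1202 -0.0022]
```

View pics/s8.png

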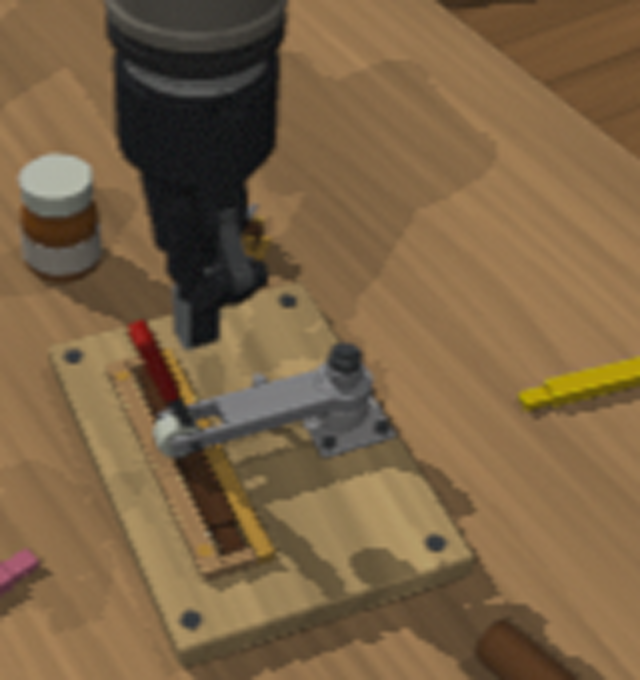

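```bash
python3 -m creep '[-0.002,-0.02,-0.002,0, 0,-0.044,-0.002,0, 0.006,-0.061,-0.002,0, 0.013,-0.077,-0.002,0, 0.023,-0.092,-0.002,0]'
python3 lev.py '[(.9,0),(.8,0),(.7,0),(.6,0),(.5,0),(.4,0),(.3,0)]'
python3 - <<'E'
from h import *
b=manip.snapshot("side")[:,:,::-1]
crop(b,190,105,350,275,4,"s9.png")
E
```

```text
clock: 6.1
ee_pos: [482.5, 27.2, 103.8]
eef_rot: [1.32, 1.139, -1.332]
contact_force: [0.2, -0.8, 2.7]
gripper_width: -0.3
[482.5  27.2 103.8] [ 0.2 -0.8  2.7]
r,lat 125.0584892547918 0.20282911926281244
0.9 124.1 105.1 [-0.0033  0.0025 -0.0005]
0.8 129.9 100.8 [ 0.0076 -0.0119 -0.0006]
0.7 135.2 96.0 [ 0.0199 -0.0252 -0.0007]
0.6 140.0 90.6 [ 0.0334 -0.0371 -0.0007]
0.5 144.3 84.8 [ 0.0481 -0.0476 -0.0008]
0.4 148.0 78.6 [ 0.0637 -0.0566 -0.0008]
0.3 151.0 72.0 [ 0.0802 -0.064  -0.0009]
```

View pics/s9.png

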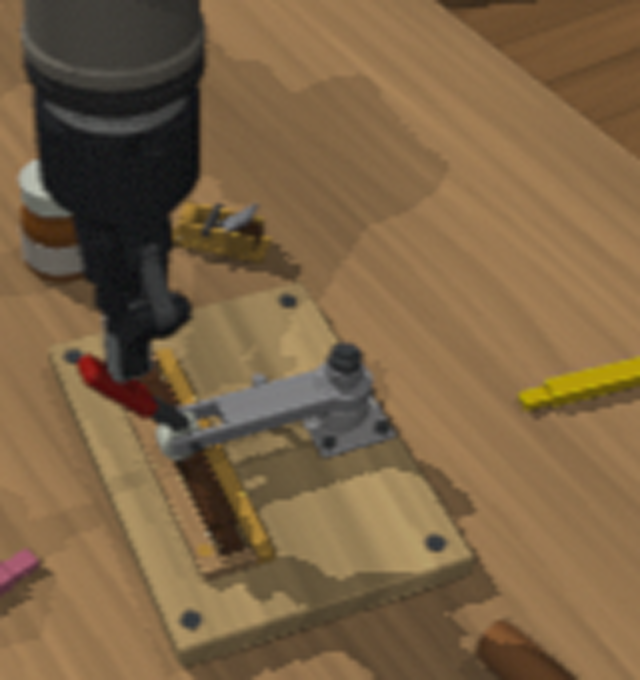

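```bash
python3 -m creep '[0.008,-0.012,-0.001,0, 0.02,-0.025,-0.001,0, 0.033,-0.037,-0.001,0, 0.048,-0.047,-0.001,0, 0.064,-0.055,-0.001,0]'
python3 lev.py '[(.4,0),(.3,0),(.2,0),(.1,0),(.0,0),(.0,4)]'
python3 - <<'E'
from h import *
b=manip.snapshot("side")[:,:,::-1]
crop(b,190,105,350,275,4,"s10.png")
E
```

```text
clock: 6.65
ee_pos: [458.4, 31.6, 77.2]
eef_rot: [1.319, 1.141, -1.334]
contact_force: [-0.3, -0.1, 4.9]
gripper_width: -0.1
[458.4  31.6  77.2] [-0.3 -0.1  4.9]
r,lat 149.56557442412137 -0.19610185135136504
0.4 148.0 78.6 [-0.0033  0.0039  0.0005]
0.3 151.0 72.0 [ 0.0131 -0.0034  0.0005]
0.2 153.4 65.2 [ 0.0303 -0.0091  0.0004]
0.1 155.0 58.2 [ 0.0479 -0.013   0.0004]
0.0 156.0 51.0 [ 0.0658 -0.0152  0.0004]
0.0 156.0 47.0 [ 0.0758 -0.0151  0.0004]
```

View pics/s10.png

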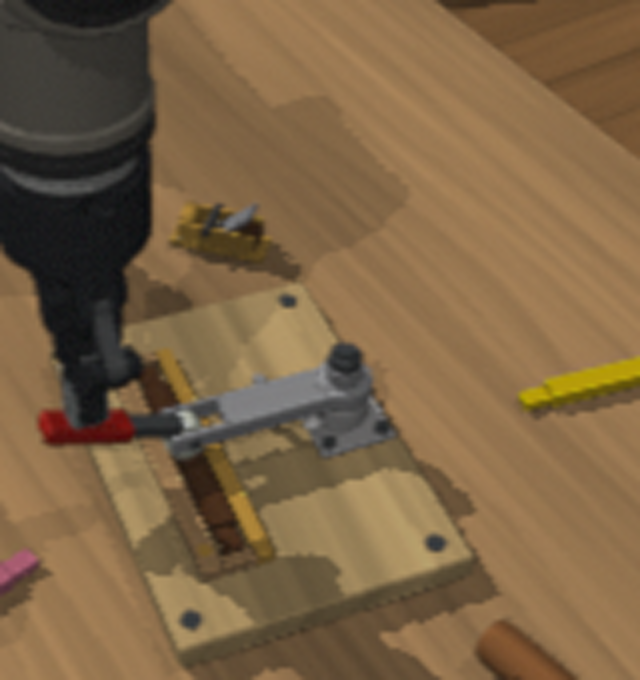

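```bash
python3 -m creep '[0.013,-0.004,0,0, 0.03,-0.009,0,0, 0.046,-0.013,0,0, 0.06,-0.015,0,0, 0.066,-0.015,0,0]'
python3 lev.py '[(.0,0),(.0,4)]'
python3 - <<'E'
from h import *
b=manip.snapshot("side")[:,:,::-1]
crop(b,190,105,350,275,4,"s11.png")
E
```

```text
clock: 7.2
ee_pos: [451.8, 32.7, 52.0]
eef_rot: [1.319, 1.141, -1.334]
contact_force: [-11.9, 1.1, 54.7]
gripper_width: -0.1
[451.8  32.7  52. ] [-11.9   1.1  54.7]
r,lat 156.25061510286733 -0.19332532013223158
0.0 156.0 51.0 [0.0025 0.0007 0.0005]
0.0 156.0 47.0 [0.0125 0.0008 0.0005]
```

View pics/s11.png

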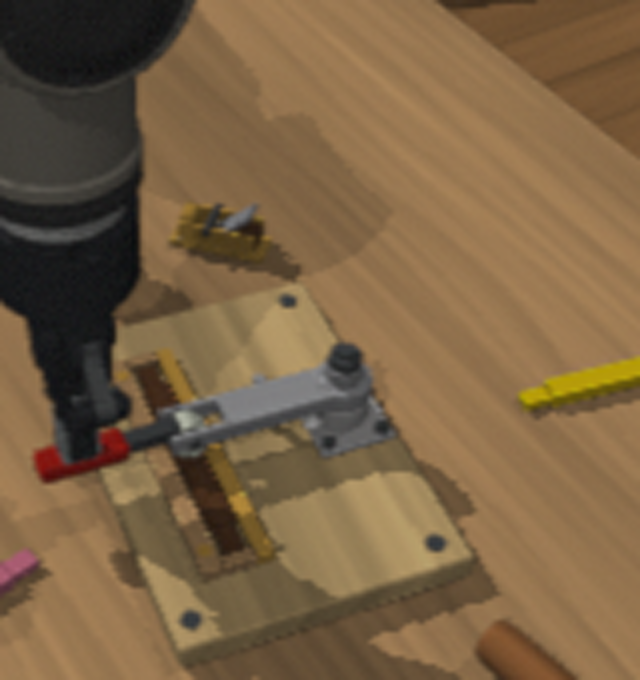

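```bash
python3 -m creep '[0,0,0,0, 0,0,0,0, -0.02,0,0,0, -0.12,0,0,0, -0.24,0,0,0]'
python3 -m creep '[-0.1,0,0.05,0, -0.2,0,0.15,0, -0.25,0,0.25,0, -0.25,0,0.37,0, -0.25,0,0.48,0]'
python3 -m creep '[0,0,0.1,0, 0,0,0.15,0, 0,0,0.15,0, 0,0,0.15,0, 0,0,0.15,0]'
python3 - <<'E'
from h import *
a=manip.snapshot("top")[:,:,::-1];b=manip.snapshot("side")[:,:,::-1]
crop(b,190,105,350,275,4,"s12.png");crop(a,190,85,350,235,4,"t12.png");print(manip.sense()["contact_force"])
E
```

```text
clock: 7.75
ee_pos: [451.1, 32.6, 147.5]
eef_rot: [1.316, 1.146, -1.339]
contact_force: [0.7, -0.2, 1.0]
gripper_width: -0.2
clock: 8.25
ee_pos: [422.1, -158.9, 248.0]
eef_rot: [1.315, 1.146, -1.339]
contact_force: [0.7, -0.3, -0.7]
gripper_width: -0.2
clock: 8.75
ee_pos: [412.7, -217.0, 247.7]
eef_rot: [1.315, 1.148, -1.338]
contact_force: [-0.3, 0.3, 0.3]
gripper_width: 0.1
[-0.26258198  0.17693566 -0.04082039]
```

View pics/s12.png

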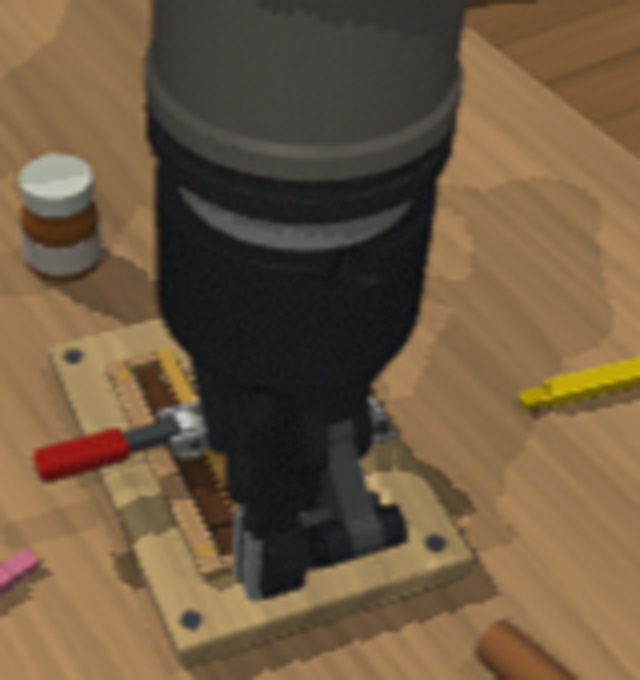

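View pics/t12.png

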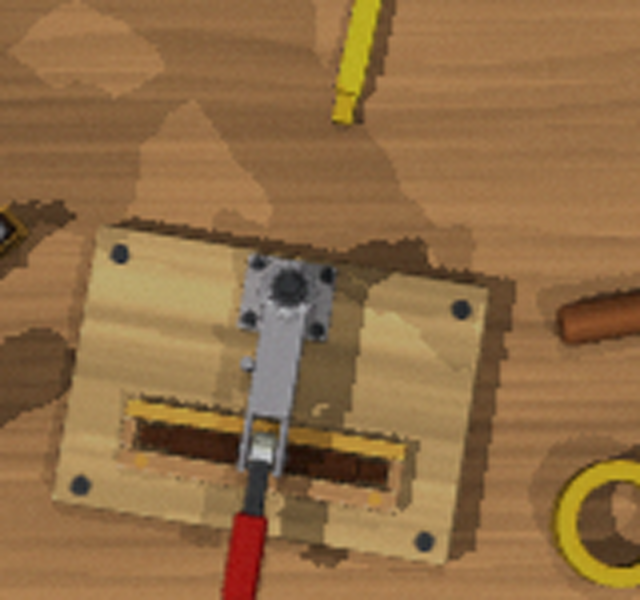

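Run:
```python
from fit import *
p=np.array([548.7,16.5,2.978]);st=w(p,(-58,0,0))[0]
for a in(0,.1):
  for L in(0,.12):
    r=95+87*np.cos(L);P=st+[r*np.cos(p[2]+a),r*np.sin(p[2]+a),46+87*np.sin(L)]
    print(a,L,(proj("side",P)-[190,105])*4,(proj("top",P)-[190,85])*4)
```

```text
0 0 [[ 32.45756959 471.08005226]] [[237.92508082 598.88411211]]
0 0.12 [[ 31.91260341 457.90700792]] [[237.8532982  599.04229481]]
0.1 0 [[ 43.74253953 494.65183152]] [[269.35029007 602.25081838]]
0.1 0.12 [[ 43.24968295 481.41198376]] [[269.5347496 602.4364841]]
```

The lever end shows at side (38,467) and top (238,600). That fits strap 0 and lever about 0, and the strap touches its pin.

```bash
python3 -c "
from bench import manip
print(manip.finish_job())"
```

```text
the job is handed in; nothing more can be done
None
```

I clamped the blank and handed the job in at about 9 s on the clock; `finish_job()` gives no verdict. With the fingers shut, I swept the strap round to its stop pin while the lever stayed up. I then pushed the red lever down with the fingertip and moved clear.

- **Strap:** it pressed against its stop with about 11 N. In the last top picture it touches the pin, and the lever end is within 1 px of the position for strap 0.
- **Lever:** it reached its hard stop with a 55 N reading on the wrist, below the 120 N limit. The side picture fits a lever angle of about 0, to within 1–2 image px, and it stayed down after the finger left.
- **Blank and bench:** the blank is still in its channel. The jar, plane, tape and gimlet look unmoved where the last pictures show them. The last force reading was about 0 N, with the arm well clear.
- **Not checked:** the cam force on the blank could not be measured. I take it from the lever being fully down. I judged the blank's shift by eye only.
- **Disagreement:** jig positions fitted from the two cameras separately differed by about 3 mm. I used the joint fit, and the contacts came within about 3 mm of where it put them.

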